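Nest copper sleeves and cap them in a stock bin

ROBOT

A 6-joint arm with a two-finger parallel gripper is mounted at the origin on the work surface. World frame = base frame: x ahead of the robot, y to its left, z up, the work surface at z = 0. Lengths are in m, angles in rad, forces in N, time in s.
With the tool pointing down it reaches from about 0.225 to 0.725 m from the base axis. Payload 3.1 kg.
Tool frame: the origin (TCP) lies at the very end of the fingers, on their centre line; the grasp point (between the pads) lies 19 mm behind it; z points along the fingers, y is the direction in which the jaws open and shut (so a half turn about z gives the same grasp; the last joint's range is limited). The gripper opens to 85 mm and grips with 20 to 120 N. Pads are 22 mm wide; open, the fingers measure 114 mm over their backs; the gripper's body (76 mm by 85 mm) begins 54 mm behind the grasp point. The pads swing forward as they close: fully open they stand 13 mm farther back than shut.
Start: joints at [1.116, 0.048, 0.099, 1.622, 0, 1.443], TCP at [0.169, 0.497, 0.231] pointing down, gripper open.
Joint ranges: [-2.91, 2.91], [-0.99, 1.94], [-1.21, 1.42], [-2.12, 2.29], [-1.49, 1.47], [-3.14, 3.14]. Speed limits (rad/s): [2.79, 2.79, 3.14, 3.14, 3.14, 3.14].

INTERFACE

Orientations are given as a 3x3 rotation matrix whose columns are the frame's x, y, z axes.
In Python, from plant import * gives the robot as it stands.
- The arm moves only by the shell command python3 -m handwheel 'ROWS'. ROWS is JSON, a list of rows, each a list of 7 numbers: the opening, from 0 (shut) to 1 (fully open), then the shift along the tool's x, y, z in m, then the turn, a rotation vector about the tool's x, y, z in degrees. In form: [[fingers, dx, dy, dz, ax, ay, az], ...]. A call has 1 to 12 rows; each row shifts and turns the pose as measured when the row begins, along the tool's axes as they then stand; what a row does not reach is not made up. A row lasts 1/12 s, in which the tool goes at most 41.7 mm and 7.16 degrees, less where a joint would pass 70% of its speed; a pose out of reach is approached as far as the arm can. A call is refused whole if a number of a shift passes 0.0417 or a number of a turn 7.16, either way. A call with a gripper value outside its range is refused whole. The fingers move at their own pace and stop on an object; the grip force is fixed at half the most. Time passes only in rows, so rows that do not move let the fingers close. It gives the time, the measured TCP pose, the force and the opening at its end, in the units of the state.
- get_obs(): the state, without advancing time (a new reading comes with each control period).
- grab_frame(name): name is "scene" or "top" or "wrist"; returns (picture, depth): 400x640x3 uint8, red, green, blue; 400x640 float32, m along the optical axis (not along the pixel's ray), 0 where there is no reading.
- camera_params(name): a dict with "vertical_fov" (degrees; the focal length in pixels is half the picture's height over the tangent of half this angle, whatever the lens; pixels are square), "cx", "cy" (the principal point, pixels), "position" and "orientation" of the camera in the world. Camera axes: x right, y down, z forward; pixel columns grow to the right and rows downward; lengths in m; the calibration is good to about 2 mm. A picture is of the moment at which its call begins: read the wrist's pose just before it. camera_params takes no time and is no camera call; for the wrist camera it gives the pose at the moment of the call.
- sign_off(): hands the job in, once; it reports no verdict.
The state is a dict: "time_s": time; "joint_positions": joint angles; "dq": joint speeds; "effort": joint torques, N m; "tool_pos": TCP position; "tool_rot": TCP orientation; "force": force on the tool from outside, world axes, zero at the start; "torque": the same for the moment, N m; "opening": opening from 0.0 (shut) to 1.0 (fully open).
Only numpy, scipy, OpenCV 4.12 (cv2) and the standard library are available. Lean on these libraries where they do the work, as an engineer would, in place of code of your own. Each camera call takes 0.05 s, during which the arm holds its last target. There are 200 camera calls.

TASK

Make up a space-saving set in the empty yellow bin, in this order: stand the large copper sleeve upright near the middle of the bin floor, stand the medium sleeve inside it, stand the small sleeve inside that, and last put the end cap over the top of the small sleeve, fully down. Leave the stocked bin, the loose elbow, the tee, the ball valve and the flux tin as they are.

Things in the scene. Friction and masses are not known exactly. Their poses are not given: they have to be found in the camera images.
- sleeve_large: Bare copper, loose, standing upright. Origin: centre of its underside; z up along its axis. The widest and shortest sleeve, a plain open tube: 60 mm outside, 55 mm inside diameter, 40 mm tall, about 160 g.
- sleeve_medium: Bare copper, loose, standing upright. Origin: centre of its underside; z up along its axis. The medium sleeve, a plain open tube: 44 mm outside, 39 mm inside diameter, 68 mm tall, about 190 g. Standing inside the large one it has about 5 mm play all round and stands 28 mm proud of it.
- sleeve_small: Bare copper, loose, standing upright. Origin: centre of its underside; z up along its axis. The small, slim sleeve, a plain open tube: 28 mm outside, 24 mm inside diameter, 100 mm tall, about 140 g. Standing inside the medium one it has about 5 mm play all round and stands 32 mm proud of it.
- end_cap: Bare copper, loose, standing upright. Origin: centre of its underside; z up along its axis. The end cap: a low cup standing mouth down, closed flat top: 39 mm outside, 34 mm inside diameter, 25 mm tall, the top 3 mm thick, so 22 mm deep inside, about 90 g. It goes over the small sleeve with 3 mm play all round until its closed top rests on the sleeve's rim; its underside is then 78 mm above the sleeve's underside.
- bin_empty: The empty open yellow plastic stock bin, fixed to the table. 170 mm long (its x) by 150 mm wide (its y), floor and walls 3 mm thick; the front wall (-x) and the front 65 mm of the sides are 30 mm high, the rest of the sides and the back wall (+x) 55 mm. The side rims are 8 mm thick. Origin: centre of its underside, on the table; its floor is 3 mm above that.
- bin_stocked: An identical yellow bin, full of small copper elbows, fixed to the table; not used. Origin and axes as for the empty bin.
- elbow: A loose copper 90-degree elbow lying flat, about 52 x 52 mm, 31 mm high; a bystander. Origin: on the table under its middle.
- tee: A loose copper tee lying flat, 76 x 50 mm, 28 mm high; a bystander. Origin: on the table under its middle.
- ball_valve: A loose brass ball valve with a lever, body 74 mm long (its x), lever reaching 78 mm out towards its +x, 57 mm high; a bystander. Origin: on the table under the middle of its body.
- flux_tin: A round closed steel tin, 68 mm across, 45 mm high; a bystander. Origin: centre of its underside.

How it is judged:
On the way, in this order (a step that is already met when the one before it is completed fails the run):
1. the large sleeve stands upright on the floor of the empty bin, released (z of sleeve_large in the frame of bin_empty between -0.002 and 0.008 m and x of sleeve_large in the frame of bin_empty between -0.058 and 0.058 m and y of sleeve_large in the frame of bin_empty between -0.048 and 0.048 m and contact force between the fingers and sleeve_large below 0.3 N and linear speed of sleeve_large below 0.03 m/s and angle between sleeve_large's own z axis and vertical below 0.12 rad), for 0.2 s.
2. the medium sleeve stands on the bin floor inside the large one, released (z of sleeve_medium in the frame of bin_empty between -0.002 and 0.008 m and horizontal distance between sleeve_medium and sleeve_large below 0.008 m and contact force between the fingers and sleeve_medium below 0.3 N and linear speed of sleeve_medium below 0.03 m/s and angle between sleeve_medium's own z axis and vertical below 0.12 rad), for 0.2 s.
3. the small sleeve stands on the bin floor inside the medium one, released (z of sleeve_small in the frame of bin_empty between -0.002 and 0.008 m and horizontal distance between sleeve_small and sleeve_medium below 0.008 m and contact force between the fingers and sleeve_small below 0.3 N and linear speed of sleeve_small below 0.03 m/s and angle between sleeve_small's own z axis and vertical below 0.12 rad), for 0.2 s.
4. the end cap sits fully down over the small sleeve, released (z of end_cap in the frame of sleeve_small between 0.074 and 0.082 m and horizontal distance between end_cap and sleeve_small below 0.006 m and contact force between the fingers and end_cap below 0.3 N and linear speed of end_cap below 0.03 m/s and angle between end_cap's own z axis and vertical below 0.12 rad), for 0.2 s.
At the end, for the whole second after the job is handed in: All released, at rest, upright (0.12 rad): large sleeve on the empty bin's floor (underside -2 to 8 mm from the bin's; centre within 58 mm in bin x, 48 mm in y); medium and small on the floor too, each within 8 mm of the next larger's centre; cap within 6 mm of the small's centre, 74 to 82 mm up it (all of step 1 and all of step 2 and all of step 3 and all of step 4); the robot touches nothing.
It fails at once if the loose elbow is shifted by more than 20 mm (distance of elbow from where it was at the start of the episode above 0.02 m).
It fails at once if the loose tee is shifted by more than 20 mm (distance of tee from where it was at the start of the episode above 0.02 m).
It fails at once if the ball valve is shifted by more than 20 mm (distance of ball_valve from where it was at the start of the episode above 0.02 m).
It fails at once if the flux tin is shifted by more than 20 mm (distance of flux_tin from where it was at the start of the episode above 0.02 m).
It also fails if it takes over 106 s, if anything falls off the work surface, if the arm or the gripper's body presses on something with over 40 N, if the wrist force passes 120 N, or if a joint passes its speed limit or range.

## Working session

There is one attempt and no reset: what is moved stays moved. The work goes in short steps, Python scripts to look and compute and a shell command to move; the robot and the scene stay as the last step left them, time stands still between calls to the robot, and variables do not carry over. Pictures are saved under pics/ and viewed, about 12 in all and at most 16, crops included, and the job is handed in when it is done.

```bash
mkdir -p pics; cat > h.py <<'E'
from plant import *
import numpy as np, cv2
def snap(n,f,crop=None,s=1):
    p=camera_params(n); im,d=grab_frame(n)
    np.savez('pics/'+f,im=im,d=d,pos=p['position'],R=p['orientation'],fov=p['vertical_fov'],c=[p['cx'],p['cy']])
    show(f,crop,s,f)
def show(f,crop,s,out):
    im=np.load('pics/'+f+'.npz')['im']
    if crop: x0,y0,x1,y1=crop; im=im[y0:y1,x0:x1]
    cv2.imwrite('pics/'+out+'.png',cv2.resize(im[:,:,::-1],None,fx=s,fy=s,interpolation=cv2.INTER_CUBIC))
def cloud(f):
    a=np.load('pics/'+f+'.npz'); d=a['d']; F=200/np.tan(np.radians(float(a['fov']))/2)
    v,u=np.mgrid[:400,:640]; c=a['c']
    P=np.stack([(u-c[0])/F*d,(v-c[1])/F*d,d],-1)@np.array(a['R']).T+a['pos']
    P[d==0]=np.nan
    return P
E
python3 - <<'E'
from h import *
o=get_obs(); print(o)
for n in("scene","top"): print(n,camera_params(n)); snap(n,n+'0')
E
```

```text
{'time_s': 0.0, 'joint_positions': array([ 1.11617665e+00,  4.87579934e-02,  9.75971782e-02,  1.62197109e+00,
       -2.89602665e-05,  1.44296673e+00]), 'dq': array([-0.00111706,  0.0007599 , -0.00048706, -0.00039536, -0.0003767 ,
       -0.00044393]), 'effort': array([-2.18248347e-04, -3.38789928e+01,  3.20012641e+01,  2.04888411e-02,
       -1.02787208e-04,  6.38110791e-06]), 'tool_pos': array([0.16829778, 0.49666151, 0.23011304]), 'tool_rot': array([[-9.47077497e-01,  3.21003451e-01, -9.99580587e-04],
       [ 3.21004894e-01,  9.47075183e-01, -2.11106344e-03],
       [ 2.69019318e-04, -2.32021094e-03, -9.99997272e-01]]), 'force': array([-0.27482472,  0.32908276,  0.6998093 ]), 'torque': array([-0.05113764, -0.02167459,  0.03577342]), 'opening': 0.9988408665779885}
scene {'vertical_fov': 50.01827811355732, 'cx': 322.84270954194744, 'cy': 200.87599671916297, 'position': array([ 1.20196949, -0.27991187,  0.6312983 ]), 'orientation': array([[ 0.38226838,  0.61306761, -0.69138918],
       [ 0.92402704, -0.24818508,  0.2908233 ],
       [ 0.00670187, -0.75003485, -0.66136436]])}
top {'vertical_fov': 51.23494748130497, 'cx': 316.57241065335853, 'cy': 204.01474072306735, 'position': array([0.49751616, 0.0029445 , 0.96933038]), 'orientation': array([[-0.00770754, -0.99529714,  0.09656191],
       [-0.99992193,  0.00672144, -0.01053324],
       [ 0.00983467, -0.09663556, -0.99527124]])}
```

View pics/top0.png

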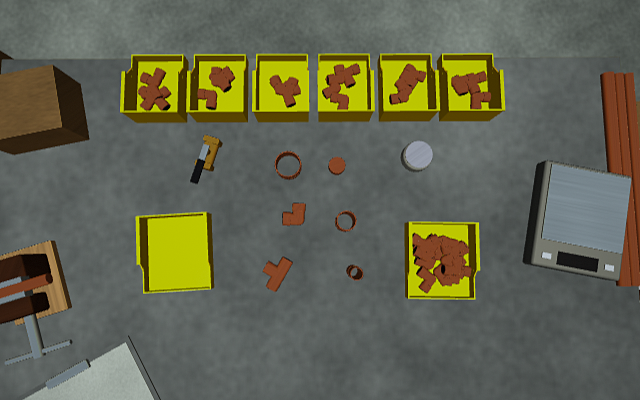

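View pics/scene0.png

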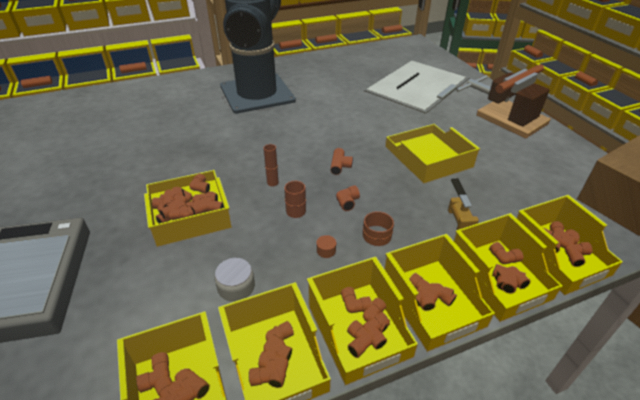

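Top view: empty bin (175,252), large sleeve (288,165), cap (337,165), medium (345,221), small (355,271); elbow (294,214), tee (277,273), valve (205,160) and tin (417,155) nearby. Next I measure them from the depth.

```bash
python3 - <<'E'
from h import *
P=cloud('top0')
def reg(x0,y0,x1,y1,zl,zh):
    q=P[y0:y1,x0:x1].reshape(-1,3); q=q[(q[:,2]>zl)&(q[:,2]<zh)]; return q
print('table z',np.nanmedian(P[300:380,200:500,2]))
for n,b,zl,zh in [('large',(265,145,312,188),.034,.05),('cap',(322,150,352,180),.018,.04),('med',(330,205,362,238),.06,.08),('small',(342,258,370,285),.09,.11),('elbow',(278,198,310,230),.01,.05),('tee',(258,250,298,296),.01,.05),('valve',(185,130,228,188),.01,.08),('tin',(398,135,438,178),.035,.06),('ebin',(130,205,220,298),.025,.07)]:
    q=reg(*b,zl,zh); c,r=cv2.minEnclosingCircle(q[:,:2].astype(np.float32)) 
    print(n,len(q),'circ',np.round(c,4),round(r,4),'mean',q.mean(0).round(4),'min',q.min(0).round(4),'max',q.max(0).round(4), cv2.minAreaRect(q[:,:2].astype(np.float32)) )
for n in('top','scene'):
    pass
E
```

```text
table z -0.0007639711743021027
large 101 circ [0.6787 0.0587] 0.0299 mean [0.6777 0.058  0.0385] min [0.6491 0.0298 0.0341] max [0.707  0.0866 0.0438] ((0.6780260801315308, 0.05821195989847183), (0.05668049305677414, 0.057898830622434616), 89.43234252929688)
cap 218 circ [ 0.679  -0.0536] 0.0197 mean [ 0.6784 -0.0537  0.024 ] min [ 0.6601 -0.071   0.0197] max [ 0.6976 -0.0362  0.0288] ((0.6788754463195801, -0.053621806204319), (0.03477321192622185, 0.03756003454327583), 89.49649810791016)
med 78 circ [ 0.5482 -0.0702] 0.022 mean [ 0.5489 -0.0701  0.0667] min [ 0.5281 -0.092   0.0601] max [ 0.5696 -0.0483  0.0711] ((0.5481531023979187, -0.06983240693807602), (0.041859954595565796, 0.04242219030857086), 23.340686798095703)
small 50 circ [ 0.4367 -0.0873] 0.0142 mean [ 0.4365 -0.0868  0.0977] min [ 0.4237 -0.0993  0.0902] max [ 0.4505 -0.074   0.1031] ((0.437198281288147, -0.08670204132795334), (0.025545693933963776, 0.026527080684900284), 88.23595428466797)
elbow 407 circ [0.5661 0.0457] 0.0356 mean [0.5637 0.044  0.0259] min [0.542  0.0194 0.011 ] max [0.5922 0.0723 0.034 ] ((0.567046
[... 314 characters left out ...]
9217529297)
valve 684 circ [0.6886 0.2452] 0.0577 mean [0.6952 0.2421 0.0415] min [0.6342 0.214  0.0119] max [0.7462 0.2721 0.0604] ((0.6893422603607178, 0.24761544167995453), (0.037234097719192505, 0.11481402814388275), 72.2293472290039)
tin 613 circ [ 0.6977 -0.2367] 0.0323 mean [ 0.6975 -0.2369  0.0437] min [ 0.6665 -0.2687  0.0351] max [ 0.7289 -0.2047  0.0488] ((0.697944164276123, -0.2368963062763214), (0.06282894313335419, 0.061490338295698166), 43.18254089355469)
ebin 1035 circ [0.4821 0.3073] 0.1134 mean [0.4992 0.3166 0.043 ] min [0.3934 0.2291 0.0251] max [0.5705 0.3902 0.0591] ((0.4815026521682739, 0.3089107871055603), (0.17037078738212585, 0.15631698071956635), 3.014897346496582)
```

```bash
python3 -m handwheel '[[1,0,0,0,0,0,7.1],[1,0,0,0,0,0,7.1],[1,0,0,0,0,0,7.1],[1,0,0,0,0,0,7.1],[1,0,0,0,0,0,7.1],[1,0,0,0,0,0,7.1],[1,0,0,0,0,0,7.1],[1,0,0,0,0,0,7.1],[1,0,0,0,0,0,7.1],[1,0,0,0,0,0,7.1],[1,0,0,0,0,0,0]]'
```

```text
time_s: 1.02
tool_pos: [0.1664, 0.4929, 0.222]
tool_rot: [[0.013, 1.0, -0.008], [1.0, -0.013, -0.016], [-0.016, -0.008, -1.0]]
force: [0.3, -0.0, -0.2]
opening: 0.999
```

```bash
cat > go.py <<'E'
import sys; from h import *
from scipy.spatial.transform import Rotation as Ro
o=get_obs(); R=np.array(o['tool_rot']); t=np.array([float(a) for a in sys.argv[1:4]])
Rt=np.array([[0,1,0],[1,0,0],[0,0,-1.]])
print('pos',o['tool_pos'].round(4),'shift',(R.T@(t-o['tool_pos'])).round(4),'turn',np.degrees(Ro.from_matrix(R.T@Rt).as_rotvec()).round(2))
E
python3 go.py .678 .058 .2
```

```text
pos [0.1664 0.4929 0.222 ] shift [-0.4277  0.5175  0.025 ] turn [-0.44  0.92 -0.76]
```

```bash
python3 -m handwheel '[[1,-0.026,0.031,0,-0.44,0.92,-0.76],[1,-0.026,0.031,0,0,0,0],[1,-0.026,0.031,0,0,0,0],[1,-0.026,0.031,0,0,0,0],[1,-0.026,0.031,0,0,0,0],[1,-0.026,0.031,0,0,0,0],[1,-0.026,0.031,0,0,0,0],[1,-0.026,0.031,0,0,0,0],[1,-0.026,0.031,0,0,0,0],[1,-0.026,0.031,0,0,0,0],[1,-0.026,0.031,0,0,0,0],[1,-0.026,0.031,0,0,0,0]]'; python3 go.py .678 .058 .2
```

```text
time_s: 2.02
tool_pos: [0.5499, 0.1842, 0.2143]
tool_rot: [[-0.061, 0.998, -0.008], [0.998, 0.061, -0.0], [0.0, -0.008, -1.0]]
force: [-0.2, 0.7, 0.5]
opening: 0.998
pos [0.5499 0.1842 0.2143] shift [-0.1338  0.1203  0.0134] turn [-0.46  0.    3.49]
```

```bash
python3 -m handwheel '[[1,-0.028,0.026,0,-0.4,0,3.5],[1,-0.028,0.026,0,0,0,0.4],[1,-0.028,0.026,0,0,0,0.4],[1,-0.028,0.026,0,0,0,0.4],[1,-0.02,0.018,0,0,0,0],[1,0,0,0,0,0,0]]'; python3 go.py .678 .058 .2; python3 - <<'E'
from h import *
p=camera_params('wrist');print(p); snap('wrist','w1')
E
```

```text
time_s: 2.52
tool_pos: [0.682, 0.0388, 0.2065]
tool_rot: [[0.013, 1.0, -0.006], [1.0, -0.013, -0.002], [-0.002, -0.006, -1.0]]
force: [-0.2, 0.5, -1.4]
opening: 1.003
pos [0.682  0.0388 0.2065] shift [ 0.0192 -0.0042  0.0065] turn [-0.33  0.14 -0.72]
{'vertical_fov': 65.84600122486222, 'cx': 323.22092272588594, 'cy': 201.03248352901852, 'position': array([0.68262878, 0.10581702, 0.34886339]), 'orientation': array([[ 0.99989458, -0.0110167 , -0.00945844],
       [-0.01311664, -0.96471495, -0.2629696 ],
       [-0.00622764,  0.26306594, -0.96475776]])}
```

View pics/w1.png

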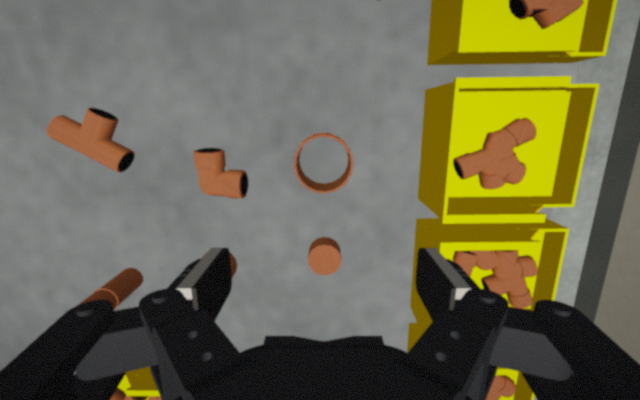

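The wrist view shows the large sleeve at (323,163) and the cap at (324,255), both clear between the fingers. I'll cross-check their positions from the wrist depth.

```bash
cat >> h.py <<'E'
def circ(f,c,zl,zh,rad):
    from scipy.optimize import least_squares
    q=cloud(f).reshape(-1,3); q=q[(q[:,2]>zl)&(q[:,2]<zh)&(np.hypot(q[:,0]-c[0],q[:,1]-c[1])<rad)]
    m,r=cv2.minEnclosingCircle(q[:,:2].astype(np.float32))
    s=least_squares(lambda p:np.hypot(q[:,0]-p[0],q[:,1]-p[1])-p[2],[*c,rad*.7]).x
    print(f,len(q),'enc',np.round(m,4),round(r,4),'fit',s.round(4),'zmed',np.median(q[:,2]).round(4))
E
python3 - <<'E'
from h import *
circ('w1',(.678,.058),.034,.05,.045)
circ('w1',(.678,-.0535),.02,.05,.03)
circ('top0',(.678,.058),.034,.05,.045)
E
python3 go.py .678 .058 .1
```

```text
w1 520 enc [0.6804 0.0595] 0.0299 fit [0.6802 0.0597 0.0283] zmed 0.0397
w1 852 enc [ 0.6799 -0.0528] 0.0195 fit [ 0.6799 -0.0522  0.0131] zmed 0.025
top0 101 enc [0.6787 0.0587] 0.0299 fit [0.6786 0.0585 0.0285] zmed 0.0384
pos [0.6806 0.0405 0.2065] shift [ 0.0176 -0.002   0.1065] turn [-0.43  0.06 -0.68]
```

```bash
python3 -m handwheel '[[1,0.009,-0.001,0.02,-0.4,0,-0.7],[1,0.009,-0.001,0.03,0,0,0],[1,0,0,0.03,0,0,0],[1,0,0,0.025,0,0,0],[1,0,0,0,0,0,0],[1,0,0,0,0,0,0]]'; python3 go.py .679 .059 .01
```

```text
time_s: 3.07
tool_pos: [0.676, 0.0634, 0.0994]
tool_rot: [[-0.016, 1.0, -0.0], [1.0, 0.016, 0.002], [0.002, -0.0, -1.0]]
force: [1.0, -0.4, -0.2]
opening: 0.999
pos [0.676  0.0634 0.0994] shift [-0.0046  0.0029  0.0894] turn [-0.01 -0.13  0.93]
```

```bash
python3 -m handwheel '[[1,-0.004,0.002,0.02,0,0,0.7],[1,0,0,0.025,0,0,0],[1,0,0,0.025,0,0,0],[1,0,0,0.012,0,0,0],[1,0,0,0,0,0,0],[1,0,0,0,0,0,0]]'; python3 go.py .679 .059 .01
```

```text
time_s: 3.57
tool_pos: [0.683, 0.0638, 0.0286]
tool_rot: [[-0.014, 1.0, 0.015], [1.0, 0.014, 0.003], [0.003, 0.015, -1.0]]
force: [0.7, -0.3, -0.1]
opening: 1.003
pos [0.683  0.0638 0.0286] shift [-0.0048 -0.0043  0.0185] turn [ 0.86 -0.19  0.8 ]
```

```bash
python3 -m handwheel '[[1,-0.005,-0.004,0.008,0.8,0,0.8],[1,0,0,0.006,0,0,0],[1,0,0,0,0,0,0],[1,0,0,0,0,0,0]]'; python3 go.py .679 .059 .01
```

```text
time_s: 3.9
tool_pos: [0.6831, 0.0585, 0.0208]
tool_rot: [[0.0, 1.0, 0.01], [1.0, -0.0, 0.003], [0.003, 0.01, -1.0]]
force: [0.9, 0.8, 0.1]
opening: 0.999
pos [0.6831 0.0585 0.0208] shift [ 0.0004 -0.0042  0.0108] turn [ 0.56 -0.18 -0.02]
```

```bash
python3 -m handwheel '[[1,0,-0.006,0.008,0.6,0,0],[1,0,-0.002,0.004,0.2,0,0],[1,0,0,0,0,0,0],[0,0,0,0,0,0,0],[0,0,0,0,0,0,0],[0,0,0,0,0,0,0],[0,0,0,0,0,0,0],[0,0,0,0,0,0,0],[0,0,0,0,0,0,0]]'; python3 go.py .679 .059 .01
```

```text
time_s: 4.65
tool_pos: [0.6764, 0.0584, 0.0102]
tool_rot: [[0.0, 1.0, -0.001], [1.0, -0.0, 0.003], [0.003, -0.001, -1.0]]
force: [-0.3, 0.3, 0.9]
opening: 0.691
pos [0.6764 0.0584 0.0102] shift [0.0006 0.0026 0.0002] turn [-0.05 -0.18 -0.02]
```

Gripped: an opening of 0.69 is about 59 mm. Lifting.

```bash
python3 -m handwheel '[[0,0,0,-0.015,0,0,0],[0,0,0,-0.025,0,0,0],[0,0,0,-0.03,0,0,0],[0,0,0,-0.03,0,0,0],[0,0,0,-0.03,0,0,0],[0,0.01,-0.01,-0.015,0,0,0],[0,0.02,-0.02,0,0,0,0],[0,0.03,-0.024,0,0,0,0],[0,0.03,-0.024,0,0,0,0],[0,0.03,-0.024,0,0,0,0],[0,0.03,-0.024,0,0,0,0],[0,0.02,-0.015,0,0,0,0]]'; python3 go.py .4815 .309 .13
```

```text
time_s: 5.65
tool_pos: [0.5236, 0.2316, 0.151]
tool_rot: [[0.012, 1.0, -0.023], [1.0, -0.012, 0.004], [0.004, -0.023, -1.0]]
force: [0.0, -0.2, -2.8]
opening: 0.688
pos [0.5236 0.2316 0.151 ] shift [ 0.0769 -0.0425  0.0223] turn [-1.32 -0.22 -0.67]
```

```bash
python3 -m handwheel '[[0,0.02,-0.01,0,-1.3,0,-0.6],[0,0.02,-0.012,0,0,0,0],[0,0.016,-0.01,0,0,0,0],[0,0,0,0,0,0,0],[0,0,0,0,0,0,0]]'; python3 go.py .4815 .309 .06; python3 - <<'E'
from h import *
snap('wrist','w2')
E
```

```text
time_s: 6.07
tool_pos: [0.4764, 0.2968, 0.1465]
tool_rot: [[-0.012, 1.0, -0.012], [1.0, 0.012, 0.004], [0.004, -0.012, -1.0]]
force: [1.4, -0.3, -2.7]
opening: 0.691
pos [0.4764 0.2968 0.1465] shift [0.0118 0.0063 0.0865] turn [-0.68 -0.23  0.67]
```

View pics/w2.png

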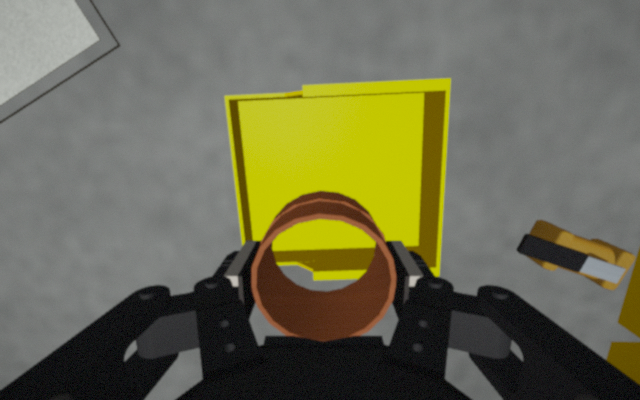

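The sleeve hangs level between the pads at (320,265), with the bin below it and the tall wall on the +x side. Lowering.

```bash
python3 -m handwheel '[[0,0.01,0.004,0.012,-0.6,0,0.6],[0,0.003,0.002,0.025,0,0,0],[0,0,0,0.03,0,0,0],[0,0,0,0.025,0,0,0],[0,0,0,0.015,0,0,0],[0,0,0,0,0,0,0],[0,0,0,0,0,0,0]]'; python3 go.py .4815 .309 .014
```

```text
time_s: 6.7
tool_pos: [0.4841, 0.3062, 0.035]
tool_rot: [[0.007, 1.0, -0.0], [1.0, -0.007, 0.003], [0.003, -0.0, -1.0]]
force: [0.2, -0.0, -1.6]
opening: 0.687
pos [0.4841 0.3062 0.035 ] shift [ 0.0027 -0.0026  0.021 ] turn [-0.02 -0.19 -0.41]
```

```bash
python3 -m handwheel '[[0,0.002,-0.002,0.008,0,0,-0.4],[0,0,0,0.008,0,0,0],[0,0,0,0.007,0,0,0],[0,0,0,0,0,0,0],[0,0,0,0,0,0,0]]'; python3 go.py .4815 .309 .014
```

```text
time_s: 7.12
tool_pos: [0.4859, 0.3086, 0.0144]
tool_rot: [[0.002, 1.0, 0.007], [1.0, -0.002, 0.006], [0.006, 0.007, -1.0]]
force: [0.1, -0.6, -2.1]
opening: 0.688
pos [0.4859 0.3086 0.0144] shift [ 0.0004 -0.0044  0.0004] turn [ 0.38 -0.37 -0.11]
```

```bash
python3 -m handwheel '[[0,0,0,0.002,0.4,-0.4,0],[0,0,0,0.002,0,0,0],[0,0,0,0,0,0,0]]'; python3 go.py .4815 .309 .014
```

```text
time_s: 7.37
tool_pos: [0.4868, 0.309, 0.0141]
tool_rot: [[0.002, 1.0, 0.001], [1.0, -0.002, -0.001], [-0.001, 0.001, -1.0]]
force: [0.1, -0.2, -1.5]
opening: 0.689
pos [0.4868 0.309  0.0141] shift [-0.     -0.0053  0.0001] turn [ 0.07  0.03 -0.1 ]
```

```bash
python3 -m handwheel '[[0,0,0,0.005,0,0,0],[0,0,0,0,0,0,0]]'; python3 go.py .4815 .309 .014
```

```text
time_s: 7.53
tool_pos: [0.4887, 0.3099, 0.0146]
tool_rot: [[0.002, 1.0, 0.005], [1.0, -0.002, 0.001], [0.001, 0.005, -1.0]]
force: [-0.2, -0.3, -2.9]
opening: 0.691
pos [0.4887 0.3099 0.0146] shift [-0.001  -0.0072  0.0006] turn [ 0.3  -0.05 -0.1 ]
```

```bash
python3 -m handwheel '[[0,0,-0.006,0.006,0,0,0],[0,0,0,0.004,0,0,0],[0,0,0,0,0,0,0]]'; for i in 1 2 3; do python3 go.py .4815 .309 .014; done
```

```text
time_s: 7.78
tool_pos: [0.4897, 0.312, 0.0148]
tool_rot: [[0.002, 1.0, 0.022], [1.0, -0.002, 0.005], [0.005, 0.022, -1.0]]
force: [0.6, 0.5, -3.0]
opening: 0.692
pos [0.4897 0.312  0.0148] shift [-0.003  -0.0082  0.0007] turn [ 1.24 -0.28 -0.12]
pos [0.4897 0.312  0.0148] shift [-0.003  -0.0082  0.0007] turn [ 1.24 -0.28 -0.12]
pos [0.4897 0.312  0.0148] shift [-0.003  -0.0082  0.0007] turn [ 1.24 -0.28 -0.12]
```

```bash
python3 - <<'E'
from h import *
snap('scene','s2',(370,100,500,200),5)
E
```

```text
(no output)
```

View pics/s2.png

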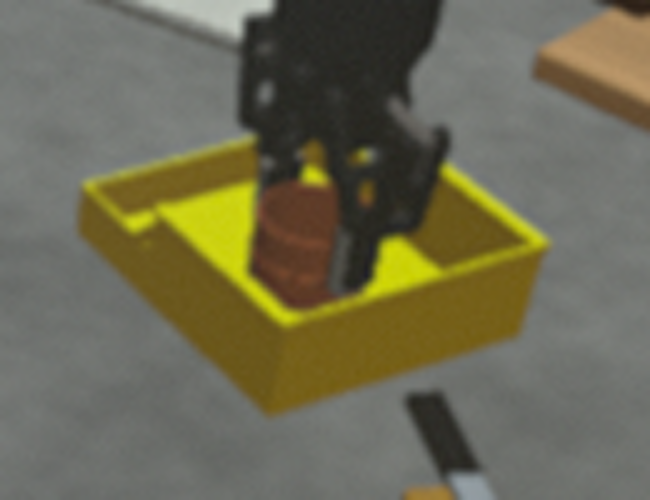

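The sleeve is on the bin floor at about crop (300,250), with clear space around the fingers. Releasing.

```bash
python3 -m handwheel '[[0.9,0,0,0,0,0,0],[0.9,0,0,0,0,0,0],[0.9,0,0,0,0,0,0],[0.9,0,0,0,0,0,0],[0.9,0,0,0,0,0,0]]'; python3 go.py .4815 .309 .12
```

```text
time_s: 8.25
tool_pos: [0.4895, 0.3126, 0.0127]
tool_rot: [[0.002, 1.0, 0.022], [1.0, -0.002, 0.005], [0.005, 0.022, -1.0]]
force: [-0.3, -0.2, -1.1]
opening: 0.899
pos [0.4895 0.3126 0.0127] shift [-0.003  -0.0057 -0.1075] turn [ 1.26 -0.3  -0.09]
```

```bash
python3 -m handwheel '[[0.9,0,0,-0.015,1,0,0],[0.9,0,0,-0.03,0,0,0],[0.9,0,0,-0.035,0,0,0],[0.9,0,0,-0.035,0,0,0],[0.9,0,0,-0.03,0,0,0],[1,-0.015,0,-0.01,0,0,0],[1,-0.03,0.005,0,0,0,0],[1,-0.035,0.006,0,0,0,0],[1,-0.036,0.006,0,0,0,0],[1,-0.036,0.006,0,0,0,0],[1,-0.036,0.006,0,0,0,0],[1,-0.036,0.006,0,0,0,0]]';  python3 go.py .548 -.07 .15
```

```text
time_s: 9.25
tool_pos: [0.5209, 0.0828, 0.166]
tool_rot: [[-0.013, 1.0, -0.006], [1.0, 0.013, 0.001], [0.001, -0.006, -1.0]]
force: [-0.2, 0.6, -0.1]
opening: 1.003
pos [0.5209 0.0828 0.166 ] shift [-0.1531  0.0252  0.0157] turn [-0.34 -0.08  0.75]
```

```bash
python3 -m handwheel '[[1,-0.034,0.006,0,-0.3,0,0.7],[1,-0.034,0.006,0,0,0,0],[1,-0.034,0.006,0,0,0,0],[1,-0.02,0.004,0,0,0,0],[1,-0.01,0,0,0,0,0],[1,0,0,0,0,0,0],[1,0,0,0,0,0,0]]';  python3 go.py .548 -.07 .047
python3 - <<'E'
from h import *
snap('top','t2'); snap('wrist','w3')
circ('t2',(.487,.309),.034,.055,.045)
circ('w3',(.548,-.07),.06,.08,.03)
q=cloud('t2').reshape(-1,3); m=(abs(q[:,0]-.48)<.11)&(abs(q[:,1]-.31)<.1)&(q[:,2]>.05)&(q[:,2]<.06)
print(cv2.minAreaRect(q[m][:,:2].astype(np.float32)))
E
```

```text
time_s: 9.83
tool_pos: [0.5394, -0.0661, 0.1595]
tool_rot: [[0.013, 1.0, -0.009], [1.0, -0.013, -0.001], [-0.001, -0.009, -1.0]]
force: [0.3, -0.0, 0.0]
opening: 0.994
pos [ 0.5394 -0.0661  0.1595] shift [-0.0037  0.0096  0.1124] turn [-0.49  0.05 -0.73]
t2 145 enc [0.4881 0.3117] 0.0302 fit [0.488  0.3115 0.0285] zmed 0.0409
w3 743 enc [ 0.5491 -0.0693] 0.0222 fit [ 0.5492 -0.0687  0.0204] zmed 0.0675
((0.5141655206680298, 0.3108135759830475), (0.10489378124475479, 0.15643766522407532), 2.875393867492676)
```

View pics/t2.png

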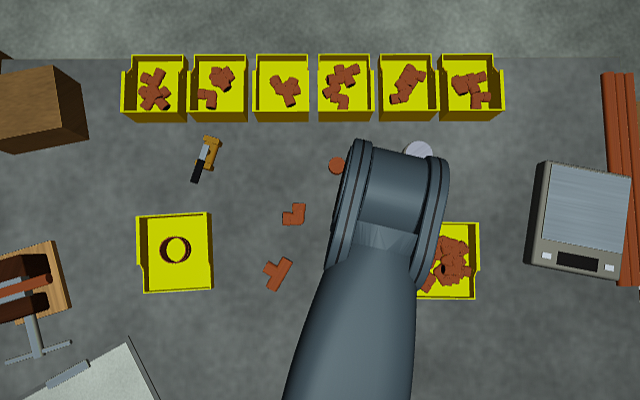

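The large sleeve stands upright in the middle of the bin at (175,250), which is (0.488, 0.312) in world coordinates. Now down onto the medium sleeve.

```bash
python3 -m handwheel '[[1,-0.003,0.009,0.02,-0.4,0,-0.7],[1,0,0,0.03,0,0,0],[1,0,0,0.025,0,0,0],[1,0,0,0.015,0,0,0],[1,0,0,0,0,0,0],[1,0,0,0,0,0,0]]';  python3 go.py .549 -.0695 .046
```

```text
time_s: 10.43
tool_pos: [0.5504, -0.0581, 0.0697]
tool_rot: [[-0.017, 1.0, 0.005], [1.0, 0.017, 0.001], [0.001, 0.005, -1.0]]
force: [-0.0, 0.2, -0.5]
opening: 1.001
pos [ 0.5504 -0.0581  0.0697] shift [-0.0114 -0.0017  0.0237] turn [ 0.3  -0.04  0.98]
```

```bash
python3 -m handwheel '[[1,-0.008,-0.001,0.01,0,0,0.4],[1,-0.004,0,0.01,0,0,0],[1,0,0,0,0,0,0],[1,0,0,0,0,0,0]]';  python3 go.py .549 -.0695 .046
```

```text
time_s: 10.77
tool_pos: [0.5519, -0.0693, 0.0517]
tool_rot: [[-0.014, 1.0, 0.011], [1.0, 0.014, -0.0], [-0.0, 0.011, -1.0]]
force: [-0.1, 0.5, 0.3]
opening: 0.998
pos [ 0.5519 -0.0693  0.0517] shift [-0.0002 -0.0029  0.0057] turn [0.6  0.02 0.78]
```

```bash
python3 -m handwheel '[[1,0,-0.003,0.006,0.6,0,0],[1,0,0,0,0,0,0],[0,0,0,0,0,0,0],[0,0,0,0,0,0,0],[0,0,0,0,0,0,0],[0,0,0,0,0,0,0],[0,0,0,0,0,0,0],[0,0,0,0,0,0,0],[0,0,0,0,0,0,0],[0,0,0,0,0,0,0]]';  python3 go.py .549 -.0695 .046
```

```text
time_s: 11.6
tool_pos: [0.5507, -0.0705, 0.048]
tool_rot: [[-0.012, 1.0, 0.004], [1.0, 0.012, -0.001], [-0.002, 0.004, -1.0]]
force: [0.8, -0.2, 0.6]
opening: 0.496
pos [ 0.5507 -0.0705  0.048 ] shift [ 0.001  -0.0017  0.002 ] turn [0.21 0.08 0.71]
```

```bash
python3 -m handwheel '[[0,0,0,-0.015,0,0,0],[0,0,0,-0.03,0,0,0],[0,0,0,-0.035,0,0,0],[0,0,0,-0.03,0,0,0],[0,0,0,-0.02,0,0,0],[0,0.015,-0.002,0,0,0,0],[0,0.03,-0.005,0,0,0,0],[0,0.036,-0.006,0,0,0,0],[0,0.036,-0.006,0,0,0,0],[0,0.036,-0.006,0,0,0,0],[0,0.036,-0.006,0,0,0,0],[0,0.036,-0.006,0,0,0,0]]';  python3 go.py .488 .3115 .16
```

```text
time_s: 12.6
tool_pos: [0.5086, 0.1555, 0.1782]
tool_rot: [[0.004, 1.0, -0.005], [1.0, -0.004, -0.002], [-0.002, -0.005, -1.0]]
force: [0.3, -0.2, -1.8]
opening: 0.493
pos [0.5086 0.1555 0.1782] shift [ 0.1559 -0.0211  0.018 ] turn [-0.26  0.12 -0.2 ]
```

```bash
python3 -m handwheel '[[0,0.034,-0.005,0,-0.2,0,-0.2],[0,0.034,-0.005,0,0,0,0],[0,0.03,-0.004,0,0,0,0],[0,0.02,-0.003,0,0,0,0],[0,0.01,0,0,0,0,0],[0,0,0,0,0,0,0],[0,0,0,0,0,0,0]]';  python3 go.py .488 .3115 .12; python3 - <<'E'
from h import *
snap('wrist','w4')
E
```

```text
time_s: 13.18
tool_pos: [0.4854, 0.2965, 0.1746]
tool_rot: [[-0.011, 1.0, -0.006], [1.0, 0.011, -0.002], [-0.002, -0.006, -1.0]]
force: [-0.3, -0.0, -2.1]
opening: 0.49
pos [0.4854 0.2965 0.1746] shift [0.015  0.0031 0.0546] turn [-0.36  0.1   0.64]
```

View pics/w4.png

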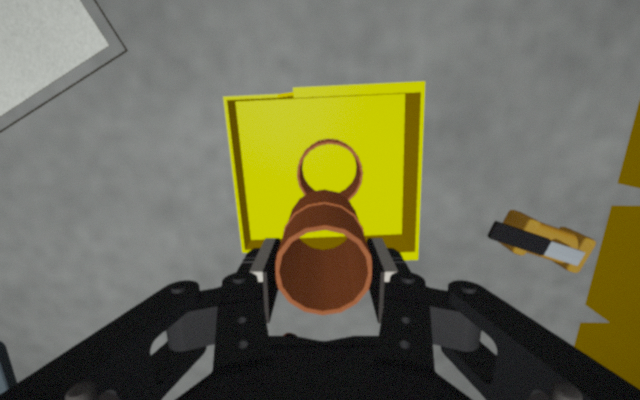

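The medium sleeve is held level at (323,270) and the large one stands beyond it at (330,170). I'll measure both in this same frame.

```bash
cat >> h.py <<'E'
def rim(f,c,z,rad):
    circ(f,c,z-.004,z+.005,rad)
E
python3 - <<'E'
from h import *
rim('w4',(.488,.3115),.043,.04); rim('w4',(.485,.297),.194,.03); circ('w4',(.485,.297),.16,.21,.03)
E
```

```text
w4 460 enc [0.4889 0.3135] 0.0299 fit [0.4889 0.3136 0.0283] zmed 0.0429
w4 2682 enc [0.4847 0.3036] 0.028 fit [0.4845 0.2989 0.0211] zmed 0.1941
w4 8098 enc [0.4847 0.3035] 0.028 fit [0.4845 0.2994 0.0212] zmed 0.1878
```

```bash
python3 -m handwheel '[[0,0.008,0.003,0,-0.3,0,0.4],[0,0.006,0.002,0.008,0,0,0],[0,0,0,0.015,0,0,0],[0,0,0,0.01,0,0,0],[0,0,0,0,0,0,0],[0,0,0,0,0,0,0]]';  python3 go.py .490 .311 .11
```

```text
time_s: 13.73
tool_pos: [0.4941, 0.306, 0.1392]
tool_rot: [[0.007, 1.0, 0.001], [1.0, -0.007, -0.003], [-0.003, 0.001, -1.0]]
force: [-0.9, -0.0, -1.3]
opening: 0.493
pos [0.4941 0.306  0.1392] shift [ 0.005  -0.0042  0.0292] turn [ 0.05  0.15 -0.41]
```

```bash
python3 -m handwheel '[[0,0.005,-0.005,0.01,0,0,0],[0,0,0,0.012,0,0,0],[0,0,0,0.005,0,0,0],[0,0,0,0,0,0,0],[0,0,0,0,0,0,0]]';  python3 go.py .490 .311 .10
```

```text
time_s: 14.15
tool_pos: [0.4888, 0.3107, 0.1094]
tool_rot: [[0.009, 1.0, 0.0], [1.0, -0.009, -0.003], [-0.003, 0.0, -1.0]]
force: [-0.0, 0.2, -1.5]
opening: 0.495
pos [0.4888 0.3107 0.1094] shift [0.0003 0.0012 0.0094] turn [ 0.03  0.17 -0.49]
```

```bash
python3 -m handwheel '[[0,0,0,0.01,0,0,0],[0,0,0,0.012,0,0,0],[0,0,0,0.006,0,0,0],[0,0,0,0,0,0,0],[0,0,0,0,0,0,0]]';  python3 go.py .490 .311 .051
```

```text
time_s: 14.57
tool_pos: [0.489, 0.3108, 0.0788]
tool_rot: [[0.008, 1.0, 0.001], [1.0, -0.008, -0.003], [-0.003, 0.001, -1.0]]
force: [0.5, -0.3, -0.8]
opening: 0.496
pos [0.489  0.3108 0.0788] shift [0.0003 0.001  0.0278] turn [ 0.07  0.15 -0.48]
```

Underside at about 31 mm, so it is inside the rim with no contact. Continuing down.

```bash
python3 -m handwheel '[[0,0,0,0.009,0,0,0],[0,0,0,0.01,0,0,0],[0,0,0,0.006,0,0,0],[0,0,0,0,0,0,0],[0,0,0,0,0,0,0]]';  python3 go.py .490 .311 .051
```

```text
time_s: 14.98
tool_pos: [0.4892, 0.3107, 0.0511]
tool_rot: [[0.009, 1.0, 0.002], [1.0, -0.009, -0.003], [-0.003, 0.002, -1.0]]
force: [-0.2, 0.4, -1.8]
opening: 0.49
pos [0.4892 0.3107 0.0511] shift [0.0003 0.0008 0.0001] turn [ 0.09  0.15 -0.49]
```

```bash
python3 -m handwheel '[[0,0,0,0.002,0,0,0],[0,0,0,0,0,0,0],[0.85,0,0,0,0,0,0],[0.85,0,0,0,0,0,0],[0.85,0,0,0,0,0,0],[0.85,0,0,0,0,0,0],[0.85,0,0,0,0,0,0],[0.85,0,0,-0.01,0,0,0],[0.85,0,0,-0.03,0,0,0],[0.85,0,0,-0.035,0,0,0],[0.85,0,0,-0.035,0,0,0],[0.85,0,0,-0.02,0,0,0]]';  python3 go.py .437 -.087 .2
```

```text
time_s: 15.98
tool_pos: [0.4855, 0.3094, 0.1826]
tool_rot: [[0.009, 1.0, -0.007], [1.0, -0.009, -0.007], [-0.007, -0.007, -1.0]]
force: [0.6, 0.1, 0.5]
opening: 0.849
pos [0.4855 0.3094 0.1826] shift [-0.3969 -0.0453 -0.0143] turn [-0.42  0.39 -0.49]
```

```bash
python3 -m handwheel '[[1,-0.015,-0.002,-0.005,-0.4,0.3,-0.4],[1,-0.03,-0.003,0,0,0,0],[1,-0.036,-0.004,0,0,0,0],[1,-0.036,-0.004,0,0,0,0],[1,-0.036,-0.004,0,0,0,0],[1,-0.036,-0.004,0,0,0,0],[1,-0.036,-0.004,0,0,0,0],[1,-0.036,-0.004,0,0,0,0],[1,-0.036,-0.004,0,0,0,0],[1,-0.036,-0.004,0,0,0,0],[1,-0.03,-0.004,0,0,0,0],[1,-0.015,0,0,0,0,0]]';  python3 go.py .437 -.087 .16
```

```text
time_s: 16.98
tool_pos: [0.4504, -0.0776, 0.2064]
tool_rot: [[-0.011, 0.999, 0.034], [1.0, 0.011, 0.006], [0.006, 0.034, -0.999]]
force: [0.3, 0.0, 1.0]
opening: 1.002
pos [ 0.4504 -0.0776  0.2064] shift [-0.0095 -0.0151  0.0459] turn [ 1.97 -0.35  0.61]
```

```bash
python3 -m handwheel '[[1,-0.005,-0.012,0.01,2,-0.3,0.5],[1,0,-0.003,0.015,0,0,0],[1,0,0,0.015,0,0,0],[1,0,0,0,0,0,0],[1,0,0,0,0,0,0]]';  python3 go.py .437 -.087 .077
python3 - <<'E'
from h import *
snap('top','t3'); snap('wrist','w5')
circ('t3',(.489,.312),.034,.052,.04); circ('t3',(.489,.312),.062,.08,.03)
circ('w5',(.437,-.087),.092,.11,.022)
E
```

```text
time_s: 17.4
tool_pos: [0.433, -0.0862, 0.1667]
tool_rot: [[0.008, 1.0, -0.004], [1.0, -0.008, -0.002], [-0.002, -0.004, -1.0]]
force: [0.3, 0.8, -0.0]
opening: 0.999
pos [ 0.433  -0.0862  0.1667] shift [-0.0006  0.0044  0.0897] turn [-0.25  0.1  -0.45]
t3 214 enc [0.4878 0.3121] 0.0302 fit [0.488  0.3095 0.0242] zmed 0.0409
t3 113 enc [0.4888 0.3107] 0.0226 fit [0.4881 0.3106 0.0204] zmed 0.0684
w5 502 enc [ 0.4374 -0.0859] 0.014 fit [ 0.4373 -0.0856  0.0127] zmed 0.0993
```

View pics/w5.png

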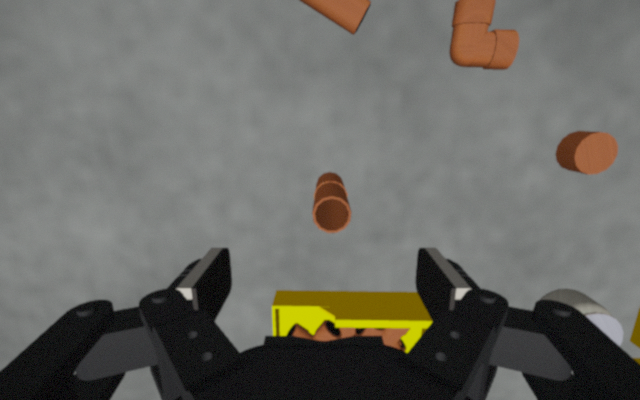

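The nested medium sleeve sits within 1–2 mm of the large one's centre, rim at about 70 mm. The small sleeve is at (331,213), clear between the jaws. Descending.

```bash
python3 -m handwheel '[[1,0,0.004,0.015,-0.2,0,0],[1,0,0,0.02,0,0,0],[1,0,0,0.02,0,0,0],[1,0,0,0.012,0,0,0],[1,0,0,0,0,0,0],[1,0,0,0,0,0,0]]';  python3 go.py .437 -.0863 .077
```

```text
time_s: 18.0
tool_pos: [0.4423, -0.0847, 0.1049]
tool_rot: [[0.002, 1.0, 0.01], [1.0, -0.002, -0.005], [-0.005, 0.01, -1.0]]
force: [-0.2, 0.2, 0.6]
opening: 1.004
pos [ 0.4423 -0.0847  0.1049] shift [-0.0015 -0.0055  0.0279] turn [ 0.56  0.31 -0.09]
```

```bash
python3 -m handwheel '[[1,-0.001,-0.005,0.01,0.5,0.3,0],[1,0,0,0.01,0,0,0],[1,0,0,0.005,0,0,0],[1,0,0,0,0,0,0],[1,0,0,0,0,0,0]]';  python3 go.py .437 -.0863 .077
```

```text
time_s: 18.42
tool_pos: [0.4395, -0.0861, 0.0817]
tool_rot: [[0.0, 1.0, 0.006], [1.0, -0.0, -0.002], [-0.002, 0.006, -1.0]]
force: [-0.3, -0.3, -0.3]
opening: 1.003
pos [ 0.4395 -0.0861  0.0817] shift [-0.0002 -0.0025  0.0046] turn [ 0.33  0.11 -0.03]
```

```bash
python3 -m handwheel '[[1,0,-0.003,0.005,0.3,0,0],[1,0,0,0,0,0,0],[0,0,0,0,0,0,0],[0,0,0,0,0,0,0],[0,0,0,0,0,0,0],[0,0,0,0,0,0,0],[0,0,0,0,0,0,0],[0,0,0,0,0,0,0],[0,0,0,0,0,0,0],[0,0,0,0,0,0,0],[0,0,0,0,0,0,0]]';  python3 go.py .437 -.0863 .077
```

```text
time_s: 19.33
tool_pos: [0.4374, -0.0867, 0.0778]
tool_rot: [[0.001, 1.0, 0.003], [1.0, -0.001, -0.003], [-0.003, 0.003, -1.0]]
force: [-0.0, -0.3, -0.6]
opening: 0.305
pos [ 0.4374 -0.0867  0.0778] shift [ 0.0004 -0.0004  0.0007] turn [ 0.17  0.16 -0.05]
```

```bash
python3 -m handwheel '[[0,0,0,-0.015,0,0,0],[0,0,0,-0.03,0,0,0],[0,0,0,-0.035,0,0,0],[0,0,0,-0.03,0,0,0],[0,0,0,-0.015,0,0,0],[0,0.015,0.002,0,0,0,0],[0,0.03,0.004,0,0,0,0],[0,0.036,0.005,0,0,0,0],[0,0.036,0.005,0,0,0,0],[0,0.036,0.005,0,0,0,0],[0,0.036,0.005,0,0,0,0],[0,0.036,0.005,0,0,0,0]]';  python3 go.py .4895 .311 .19
```

```text
time_s: 20.33
tool_pos: [0.4679, 0.1412, 0.2042]
tool_rot: [[0.017, 1.0, -0.004], [1.0, -0.017, -0.004], [-0.004, -0.004, -1.0]]
force: [0.5, 0.4, -0.7]
opening: 0.307
pos [0.4679 0.1412 0.2042] shift [0.1702 0.0187 0.0134] turn [-0.22  0.21 -0.98]
```

```bash
python3 -m handwheel '[[0,0.034,0.003,0,-0.2,0.2,-0.6],[0,0.034,0.004,0,0,0,0],[0,0.034,0.004,0,0,0,0],[0,0.022,0.003,0,0,0,0],[0,0.01,0.002,0,0,0,0],[0,0,0,0,0,0,0],[0,0,0,0,0,0,0]]';  python3 go.py .4895 .311 .18; python3 - <<'E'
from h import *
snap('wrist','w6')
z=get_obs()['tool_pos']
circ('w6',(.488,.311),.066,.078,.03); circ('w6',z[:2],z[2]+.012,z[2]+.035,.021)
E
```

```text
time_s: 20.92
tool_pos: [0.4827, 0.2887, 0.1996]
tool_rot: [[-0.005, 1.0, -0.006], [1.0, 0.005, -0.001], [-0.001, -0.006, -1.0]]
force: [-0.5, -0.9, -1.2]
opening: 0.302
pos [0.4827 0.2887 0.1996] shift [0.0223 0.0071 0.0195] turn [-0.33  0.04  0.26]
w6 469 enc [0.4889 0.312 ] 0.0222 fit [0.4889 0.3125 0.0204] zmed 0.0708
w6 2755 enc [0.4826 0.2914] 0.0194 fit [0.4821 0.2908 0.0139] zmed 0.221
```

View pics/w6.png

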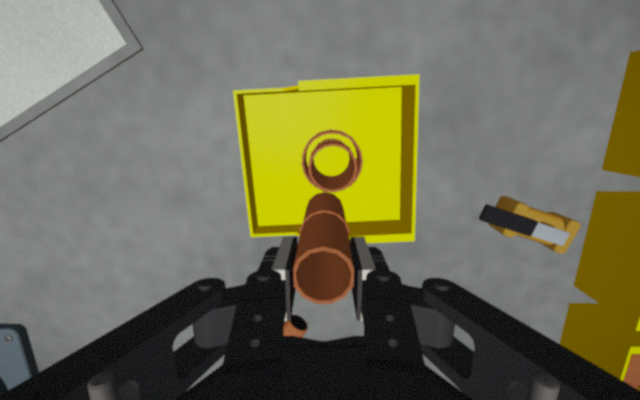

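The small sleeve is held straight at (323,272). The nested pair is at (332,160), roughly concentric. TCP target is (0.489, 0.310).

```bash
python3 -m handwheel '[[0,0.012,0.004,0,-0.3,0,0],[0,0.01,0.003,0.003,0,0,0],[0,0,0,0.006,0,0,0],[0,0,0,0,0,0,0],[0,0,0,0,0,0,0]]';  python3 go.py .489 .310 .16
```

```text
time_s: 21.38
tool_pos: [0.4913, 0.3074, 0.19]
tool_rot: [[0.003, 1.0, 0.0], [1.0, -0.003, -0.002], [-0.002, 0.0, -1.0]]
force: [0.6, -0.8, -0.9]
opening: 0.305
pos [0.4913 0.3074 0.19  ] shift [ 0.0026 -0.0023  0.03  ] turn [ 0.01  0.11 -0.19]
```

```bash
python3 -m handwheel '[[0,0.003,-0.003,0.008,0,0,0],[0,0,0,0.012,0,0,0],[0,0,0,0.006,0,0,0],[0,0,0,0,0,0,0],[0,0,0,0,0,0,0]]';  python3 go.py .489 .310 .13
```

```text
time_s: 21.8
tool_pos: [0.4873, 0.309, 0.1602]
tool_rot: [[0.005, 1.0, -0.002], [1.0, -0.005, -0.003], [-0.003, -0.002, -1.0]]
force: [-0.1, -0.4, -1.7]
opening: 0.307
pos [0.4873 0.309  0.1602] shift [0.0011 0.0017 0.0302] turn [-0.1   0.2  -0.29]
```

```bash
python3 -m handwheel '[[0,0.001,0.002,0.008,0,0,0],[0,0,0,0.012,0,0,0],[0,0,0,0.008,0,0,0],[0,0,0,0,0,0,0],[0,0,0,0,0,0,0]]';  python3 go.py .489 .310 .081
```

```text
time_s: 22.22
tool_pos: [0.4892, 0.3097, 0.1287]
tool_rot: [[0.005, 1.0, -0.002], [1.0, -0.005, -0.004], [-0.004, -0.002, -1.0]]
force: [-0.8, 0.8, -1.0]
opening: 0.299
pos [0.4892 0.3097 0.1287] shift [ 0.0005 -0.0001  0.0477] turn [-0.14  0.22 -0.3 ]
```

```bash
python3 -m handwheel '[[0,0,0,0.01,0,0,0],[0,0,0,0.015,0,0,0],[0,0,0,0.012,0,0,0],[0,0,0,0.006,0,0,0],[0,0,0,0,0,0,0],[0,0,0,0,0,0,0]]';  python3 go.py .489 .310 .081
```

```text
time_s: 22.72
tool_pos: [0.4894, 0.3097, 0.0825]
tool_rot: [[0.005, 1.0, -0.001], [1.0, -0.005, -0.003], [-0.003, -0.001, -1.0]]
force: [0.6, 1.1, -0.3]
opening: 0.299
pos [0.4894 0.3097 0.0825] shift [ 0.0003 -0.0004  0.0015] turn [-0.08  0.2  -0.3 ]
```

```bash
python3 -m handwheel '[[0,0,0,0.003,0,0,0],[0,0,0,0,0,0,0],[0.75,0,0,0,0,0,0],[0.75,0,0,0,0,0,0],[0.75,0,0,0,0,0,0],[0.75,0,0,0,0,0,0],[0.75,0,0,0,0,0,0],[0.75,0,0,-0.01,0,0,0],[0.75,0,0,-0.03,0,0,0],[0.75,0,0,-0.035,0,0,0],[0.75,0,0,-0.035,0,0,0],[0.75,0,0,-0.01,0,0,0]]';  python3 go.py .679 -.053 .2
```

```text
time_s: 23.72
tool_pos: [0.488, 0.3093, 0.2049]
tool_rot: [[0.005, 1.0, -0.004], [1.0, -0.005, -0.005], [-0.005, -0.004, -1.0]]
force: [1.4, 0.3, 1.3]
opening: 0.753
pos [0.488  0.3093 0.2049] shift [-0.3613  0.1929  0.0059] turn [-0.25  0.29 -0.3 ]
```

```bash
python3 -m handwheel '[[0.8,-0.015,0.008,-0.003,-0.2,0.2,0],[0.8,-0.03,0.016,0,0,0,0],[0.8,-0.033,0.018,0,0,0,0],[0.8,-0.033,0.018,0,0,0,0],[0.8,-0.033,0.018,0,0,0,0],[0.8,-0.033,0.018,0,0,0,0],[0.8,-0.033,0.018,0,0,0,0],[0.8,-0.033,0.018,0,0,0,0],[0.8,-0.033,0.018,0,0,0,0],[0.8,-0.033,0.018,0,0,0,0],[0.8,-0.025,0.012,0,0,0,0],[0.8,-0.015,0.006,0,0,0,0]]';  python3 go.py .679 -.053 .1
```

```text
time_s: 24.72
tool_pos: [0.6849, -0.0485, 0.2225]
tool_rot: [[-0.007, 1.0, 0.021], [1.0, 0.007, 0.007], [0.007, 0.021, -1.0]]
force: [-0.7, -0.1, 0.3]
opening: 0.803
pos [ 0.6849 -0.0485  0.2225] shift [-0.0053 -0.0085  0.1223] turn [ 1.2  -0.42  0.42]
```

```bash
python3 -m handwheel '[[0.8,-0.003,-0.007,0.02,1.2,-0.4,0.3],[0.8,0,0,0.03,0,0,0],[0.8,0,0,0.03,0,0,0],[0.8,0,0,0.01,0,0,0],[0.8,0,0,0,0,0,0],[0.8,0,0,0,0,0,0]]';  python3 go.py .679 -.053 .008
python3 - <<'E'
from h import *
snap('top','t4'); snap('wrist','w7')
circ('t4',(.489,.312),.062,.08,.03);circ('t4',(.489,.312),.092,.11,.022)
circ('w7',(.679,-.053),.02,.035,.03); circ('top0',(.679,-.053),.02,.035,.03)
E
```

```text
time_s: 25.22
tool_pos: [0.6817, -0.0608, 0.1317]
tool_rot: [[0.009, 1.0, 0.005], [1.0, -0.009, -0.003], [-0.003, 0.005, -1.0]]
force: [-0.0, 0.2, -0.3]
opening: 0.801
pos [ 0.6817 -0.0608  0.1317] shift [ 0.0081 -0.0034  0.1237] turn [ 0.28  0.17 -0.49]
t4 152 enc [0.4879 0.3103] 0.0219 fit [0.4877 0.3083 0.0166] zmed 0.0696
t4 82 enc [0.4904 0.3096] 0.0144 fit [0.4902 0.309  0.0129] zmed 0.0997
w7 1659 enc [ 0.6798 -0.0529] 0.0195 fit [ 0.6799 -0.0525  0.0129] zmed 0.025
top0 215 enc [ 0.679  -0.0536] 0.0197 fit [ 0.6784 -0.0537  0.0129] zmed 0.0242
```

View pics/w7.png

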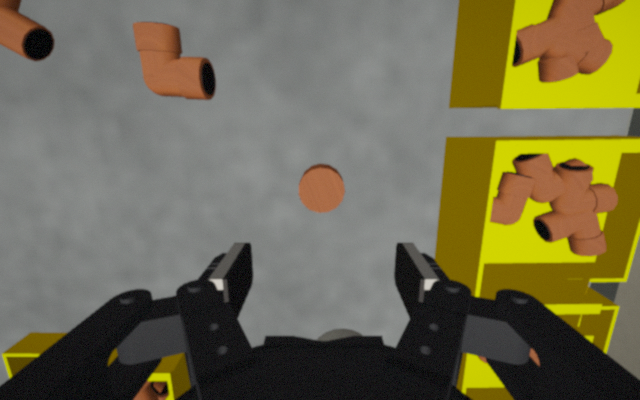

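The small sleeve is nested, centre (0.490, 0.309). The cap is at (322,188), clear of everything. Descending.

```bash
python3 -m handwheel '[[0.8,0.004,-0.003,0.02,0.2,0,0],[0.8,0,0,0.025,0,0,0],[0.8,0,0,0.025,0,0,0],[0.8,0,0,0.02,0,0,0],[0.8,0,0,0,0,0,0],[0.8,0,0,0,0,0,0]]';  python3 go.py .6795 -.053 .008
```

```text
time_s: 25.82
tool_pos: [0.6917, -0.0566, 0.0593]
tool_rot: [[0.005, 0.999, 0.033], [1.0, -0.005, -0.008], [-0.008, 0.033, -0.999]]
force: [0.5, -0.3, 0.8]
opening: 0.803
pos [ 0.6917 -0.0566  0.0593] shift [ 0.0039 -0.0139  0.0508] turn [ 1.89  0.47 -0.29]
```

```bash
python3 -m handwheel '[[0.8,0.003,-0.012,0.012,1.9,0.4,0],[0.8,0,0,0.015,0,0,0],[0.8,0,0,0.01,0,0,0],[0.8,0,0,0,0,0,0],[0.8,0,0,0,0,0,0]]';  python3 go.py .6795 -.053 .008
```

```text
time_s: 26.23
tool_pos: [0.6845, -0.0534, 0.0305]
tool_rot: [[0.004, 1.0, 0.009], [1.0, -0.004, -0.002], [-0.002, 0.009, -1.0]]
force: [0.2, -0.2, -0.5]
opening: 0.798
pos [ 0.6845 -0.0534  0.0305] shift [ 0.0005 -0.0052  0.0225] turn [ 0.51  0.14 -0.23]
```

```bash
python3 -m handwheel '[[0.8,0,-0.005,0.008,0.6,0,0],[0.8,0,-0.001,0.01,0.2,0,0],[0.8,0,0,0.004,0,0,0],[0.8,0,0,0,0,0,0],[0.8,0,0,0,0,0,0]]';  python3 go.py .6795 -.053 .008
```

```text
time_s: 26.65
tool_pos: [0.6792, -0.0538, 0.0091]
tool_rot: [[0.004, 1.0, -0.004], [1.0, -0.004, -0.003], [-0.003, -0.004, -1.0]]
force: [0.8, -0.4, 0.0]
opening: 0.8
pos [ 0.6792 -0.0538  0.0091] shift [0.0008 0.0003 0.0011] turn [-0.2   0.16 -0.24]
```

```bash
python3 -m handwheel '[[0,0,0,0,0,0,0],[0,0,0,0,0,0,0],[0,0,0,0,0,0,0],[0,0,0,0,0,0,0],[0,0,0,0,0,0,0],[0,0,0,0,0,0,0],[0,0,0,0,0,0,0],[0,0,0,0,0,0,0]]';  python3 go.py .6795 -.053 .008
```

```text
time_s: 27.32
tool_pos: [0.6794, -0.0538, 0.0098]
tool_rot: [[0.004, 1.0, -0.003], [1.0, -0.004, -0.003], [-0.003, -0.003, -1.0]]
force: [0.4, -0.9, -1.4]
opening: 0.438
pos [ 0.6794 -0.0538  0.0098] shift [0.0008 0.0001 0.0018] turn [-0.17  0.17 -0.24]
```

```bash
python3 -m handwheel '[[0,0,0,-0.015,0,0,0],[0,0,0,-0.03,0,0,0],[0,0,0,-0.04,0,0,0],[0,0,0,-0.04,0,0,0],[0,0,0,-0.025,0,0,0],[0,0.015,-0.008,-0.01,0,0,0],[0,0.03,-0.016,0,0,0,0],[0,0.033,-0.018,0,0,0,0],[0,0.033,-0.018,0,0,0,0],[0,0.033,-0.018,0,0,0,0],[0,0.033,-0.018,0,0,0,0],[0,0.033,-0.018,0,0,0,0]]';  python3 go.py .490 .309 .16
```

```text
time_s: 28.32
tool_pos: [0.5661, 0.1564, 0.1731]
tool_rot: [[0.02, 1.0, -0.005], [1.0, -0.02, -0.003], [-0.004, -0.005, -1.0]]
force: [-0.5, 1.4, -0.9]
opening: 0.434
pos [0.5661 0.1564 0.1731] shift [ 0.151  -0.0791  0.013 ] turn [-0.27  0.2  -1.15]
```

```bash
python3 -m handwheel '[[0,0.032,-0.016,-0.003,-0.2,0.2,-0.8],[0,0.032,-0.017,-0.002,0,0,0],[0,0.03,-0.016,0,0,0,0],[0,0.015,-0.01,0,0,0,0],[0,0.007,-0.005,0,0,0,0],[0,0,0,0,0,0,0],[0,0,0,0,0,0,0]]';  python3 go.py .490 .309 .16; python3 - <<'E'
from h import *
snap('wrist','w8')
z=get_obs()['tool_pos']
circ('w8',(.490,.309),.095,.112,.024); circ('w8',z[:2],z[2]+.009,z[2]+.022,.03)
E
```

```text
time_s: 28.9
tool_pos: [0.4942, 0.2849, 0.1788]
tool_rot: [[-0.005, 1.0, -0.002], [1.0, 0.005, 0.003], [0.003, -0.002, -1.0]]
force: [0.2, -0.4, -1.0]
opening: 0.433
pos [0.4942 0.2849 0.1788] shift [ 0.024  -0.004   0.0189] turn [-0.09 -0.18  0.3 ]
w8 420 enc [0.491  0.3107] 0.0141 fit [0.491  0.3111 0.0127] zmed 0.1026
w8 6099 enc [0.4943 0.2924] 0.029 fit [0.4936 0.2877 0.0142] zmed 0.1943
```

View pics/w8.png

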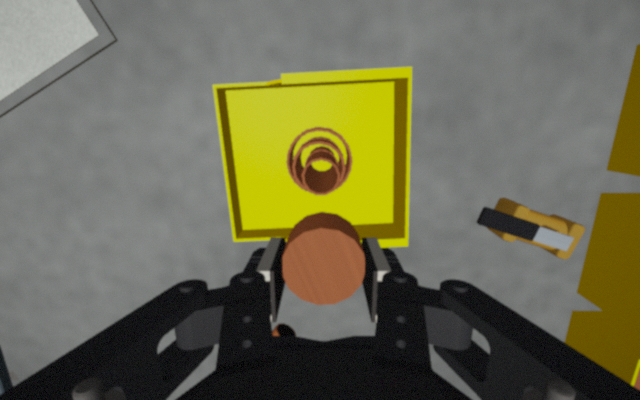

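```bash
python3 - <<'E'
from h import *
P=cloud('w8'); im=np.load('pics/w8.npz')['im'].astype(int)
m=(im[...,0]-im[...,2]>40)&(im[...,1]<150)
for z in(.001,.002,.003):
    k=m&(abs(P[...,2]-.1942)<z); k[:190]=0;k[330:]=0;k[:,:270]=0;k[:,380:]=0
    q=P[k]; c,r=cv2.minEnclosingCircle(q[:,:2].astype(np.float32)); e=q[:,:2]
    v,u=np.where(k)
    print(z,k.sum(),np.round(c,4),round(r,4),np.median(e,0).round(4),e.mean(0).round(4),e.min(0).round(4),e.max(0).round(4),u.min(),u.max(),v.min(),v.max())
E
```

```text
0.001 4617 [0.4963 0.2884] 0.0232 [0.493  0.2868] [0.4931 0.2866] [0.4744 0.2669] [0.5178 0.3053] 282 379 227 304
0.002 5136 [0.497  0.2865] 0.0234 [0.493  0.2872] [0.4931 0.2869] [0.4743 0.2669] [0.5178 0.3053] 282 379 227 304
0.003 5203 [0.497  0.2865] 0.0234 [0.493  0.2873] [0.4931 0.2871] [0.4743 0.2669] [0.5178 0.3055] 282 379 225 304
```

The cap is held level at (323,262), with the three nested sleeves at (320,165). TCP target is (0.491, 0.3095).

```bash
python3 -m handwheel '[[0,0.012,-0.002,0,0,0,0.2],[0,0.011,-0.001,0.005,0,0,0],[0,0.001,0,0.01,0,0,0],[0,0,0,0.005,0,0,0],[0,0,0,0,0,0,0],[0,0,0,0,0,0,0]]';  python3 go.py .491 .3095 .12
```

```text
time_s: 29.45
tool_pos: [0.4945, 0.3066, 0.1552]
tool_rot: [[0.008, 1.0, -0.002], [1.0, -0.008, 0.001], [0.001, -0.002, -1.0]]
force: [-1.6, 0.2, 0.7]
opening: 0.437
pos [0.4945 0.3066 0.1552] shift [ 0.0029 -0.0034  0.0352] turn [-0.13 -0.08 -0.43]
```

```bash
python3 -m handwheel '[[0,0.003,-0.004,0.008,0,0,0],[0,0,0,0.011,0,0,0],[0,0,0,0.005,0,0,0],[0,0,0,0,0,0,0],[0,0,0,0,0,0,0]]';  python3 go.py .491 .3095 .12
```

```text
time_s: 29.87
tool_pos: [0.4895, 0.3086, 0.1272]
tool_rot: [[0.009, 1.0, -0.005], [1.0, -0.009, -0.0], [-0.0, -0.005, -1.0]]
force: [-0.4, -0.7, -0.8]
opening: 0.435
pos [0.4895 0.3086 0.1272] shift [0.001  0.0016 0.0072] turn [-0.26  0.01 -0.52]
```

```bash
python3 -m handwheel '[[0,0.001,0.002,0.003,0.2,0,0],[0,0,0,0.002,0,0,0],[0,0,0,0,0,0,0],[0,0,0,0,0,0,0]]';  python3 go.py .491 .3095 .092; python3 - <<'E'
from h import *
snap('scene','s3',(390,90,480,180),6)
E
```

```text
time_s: 30.2
tool_pos: [0.492, 0.3096, 0.1222]
tool_rot: [[0.009, 1.0, -0.008], [1.0, -0.009, 0.0], [0.0, -0.008, -1.0]]
force: [0.8, -0.5, -1.5]
opening: 0.44
pos [0.492  0.3096 0.1222] shift [-0.0001 -0.0007  0.0302] turn [-0.44 -0.01 -0.53]
```

View pics/s3.png

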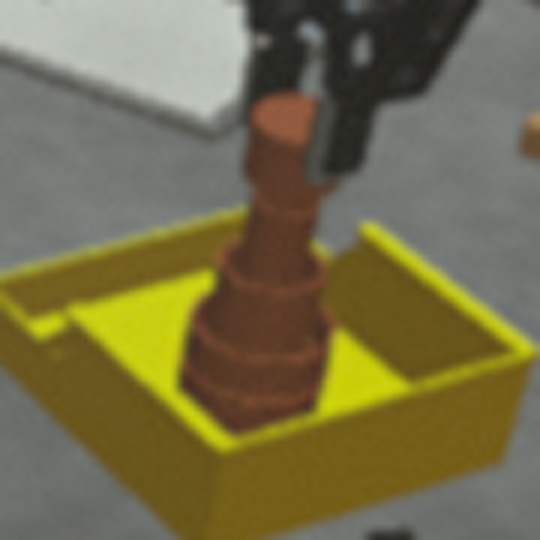

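The cap at crop (290,150) is centred above the small sleeve at (283,215), and everything stands upright. Lowering gently.

```bash
python3 -m handwheel '[[0,0,-0.001,0.005,-0.4,0,0],[0,0,0,0.006,0,0,0],[0,0,0,0.004,0,0,0],[0,0,0,0,0,0,0]]';  python3 go.py .491 .3095 .092
```

```text
time_s: 30.58
tool_pos: [0.4915, 0.31, 0.1069]
tool_rot: [[0.009, 1.0, 0.002], [1.0, -0.009, 0.001], [0.001, 0.002, -1.0]]
force: [-0.0, 0.0, -1.4]
opening: 0.437
pos [0.4915 0.31   0.1069] shift [-0.0005 -0.0005  0.0149] turn [ 0.12 -0.06 -0.53]
```

```bash
python3 -m handwheel '[[0,0,0,0.006,0,0,0],[0,0,0,0.006,0,0,0],[0,0,0,0.003,0,0,0],[0,0,0,0,0,0,0],[0,0,0,0,0,0,0]]';  python3 go.py .491 .3095 .091
```

```text
time_s: 31.0
tool_pos: [0.4916, 0.3101, 0.0905]
tool_rot: [[0.009, 1.0, 0.003], [1.0, -0.009, 0.001], [0.001, 0.003, -1.0]]
force: [-0.8, -0.4, 0.6]
opening: 0.434
pos [0.4916 0.3101 0.0905] shift [-0.0006 -0.0006 -0.0005] turn [ 0.16 -0.08 -0.52]
```

Fully down, with the load off the tool. Releasing and retreating.

```bash
python3 -m handwheel '[[0.8,0,0,0,0,0,0],[0.8,0,0,0,0,0,0],[0.8,0,0,0,0,0,0],[0.8,0,0,0,0,0,0],[0.8,0,0,0,0,0,0],[0.8,0,0,-0.01,0,0,0],[0.8,0,0,-0.03,0,0,0],[0.8,0,0,-0.035,0,0,0],[0.8,0,0,-0.03,0,0,0],[0.8,-0.02,0,-0.01,0,0,0],[0.8,-0.035,0,0,0,0,0],[0.8,-0.035,0,0,0,0,0]]'; python3 -m handwheel '[[0.8,-0.035,0,0,0,0,0],[0.8,-0.035,0,0,0,0,0],[0.8,-0.035,0,0,0,0,0],[0.8,-0.02,0,0,0,0,0],[0.8,0,0,0,0,0,0],[0.8,0,0,0,0,0,0],[0.8,0,0,0,0,0,0]]'; python3 - <<'E'
from h import *
snap('top','t5'); snap('scene','s4',(390,90,480,180),6)
circ('t5',(.489,.312),.098,.115,.03);circ('t5',(.489,.312),.062,.078,.03);circ('t5',(.489,.312),.035,.052,.04)
q=cloud('t5').reshape(-1,3); q0=cloud('top0').reshape(-1,3)
for n,c in dict(elbow=(.566,.046),tee=(.433,.084),valve=(.69,.245),tin=(.698,-.237)).items():
    print(n,[a[(np.hypot(a[:,0]-c[0],a[:,1]-c[1])<.07)&(a[:,2]>.012)&(a[:,2]<.07)].mean(0).round(4) for a in(q0,q)])
E
```

```text
time_s: 32.0
tool_pos: [0.4899, 0.2229, 0.214]
tool_rot: [[-0.001, 1.0, 0.004], [1.0, 0.001, 0.003], [0.003, 0.004, -1.0]]
force: [0.8, -0.5, 0.0]
opening: 0.799
time_s: 32.58
tool_pos: [0.4918, 0.0879, 0.2237]
tool_rot: [[0.005, 1.0, 0.019], [1.0, -0.005, 0.003], [0.003, 0.019, -1.0]]
force: [0.1, -0.2, -0.4]
opening: 0.798
t5 0 enc [0. 0.] 0.0 fit [0.489 0.312 0.021] zmed nan
t5 0 enc [0. 0.] 0.0 fit [0.489 0.312 0.021] zmed nan
t5 0 enc [0. 0.] 0.0 fit [0.489 0.312 0.028] zmed nan
elbow [array([0.5637, 0.0441, 0.0259]), array([0.5636, 0.0439, 0.0259])]
tee [array([0.4345, 0.0838, 0.024 ]), array([0.4358, 0.0749, 0.024 ])]
valve [array([0.6952, 0.2421, 0.0416]), array([0.6951, 0.2423, 0.0416])]
tin [array([ 0.6948, -0.2342,  0.0409]), array([ 0.6949, -0.2344,  0.0407])]
  return _methods._mean(a, axis=axis, dtype=dtype,
  ret = ret.dtype.type(ret / rcount)
```

View pics/s4.png

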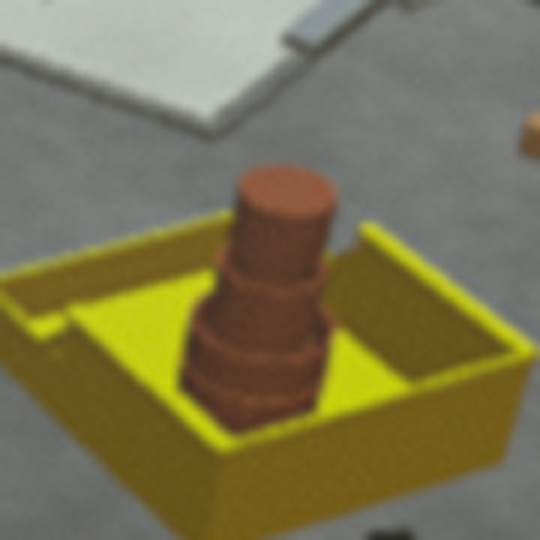

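View pics/t5.png

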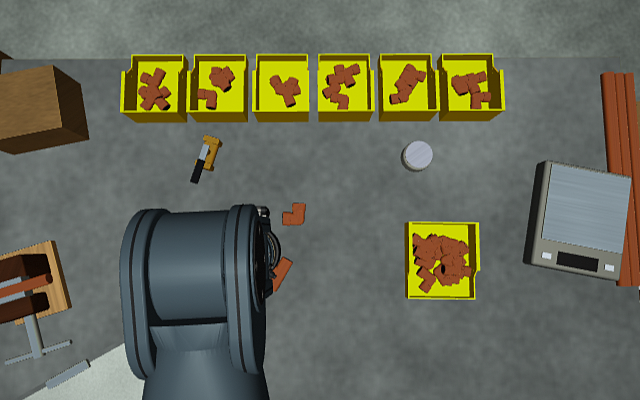

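The scene view shows the cap seated at (288,190) on the upright nest. In the top view the arm hides the bin, and part of the tee. I'll check the cap height and the tee from the stored scene depth.

```bash
python3 - <<'E'
from h import *
P=cloud('s4'); q=P[100:175,400:460].reshape(-1,3)
q=q[(np.hypot(q[:,0]-.49,q[:,1]-.31)<.03)&(q[:,2]>.098)]
print(len(q),np.percentile(q[:,2],[5,50,95]).round(4),q.mean(0).round(4),q.min(0).round(4),q.max(0).round(4))
A=np.c_[q[:,:2],np.ones(len(q))]; 
for f in('scene0','s4'):
    a=cloud(f).reshape(-1,3); a=a[(np.hypot(a[:,0]-.433,a[:,1]-.084)<.06)&(a[:,2]>.012)&(a[:,2]<.05)]; print('tee',f,len(a),a.mean(0).round(4))
o=get_obs(); print(o['time_s'],np.abs(o['dq']).max())
E
```

```text
162 [0.0988 0.1059 0.1077] [0.4947 0.3065 0.1049] [0.472  0.2892 0.098 ] [0.5126 0.3275 0.109 ]
tee scene0 347 [0.4443 0.0817 0.024 ]
tee s4 350 [0.4443 0.0814 0.024 ]
32.6833 0.011543865171262647
```

The cap's top is at 0.106 m, exactly as expected when seated (3 + 78 + 25 mm). The tee hasn't moved. Handing in.

```bash
python3 -c "
from plant import *
print(sign_off())"
```

```text
the job is handed in; nothing more can be done
None
```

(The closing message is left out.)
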